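Make the cabochon press ready and hold its upper half over the guide pins

ROBOT

A 7-joint arm with a two-finger parallel gripper is mounted at the origin on a cart in front of the work surface, level with it; the furniture and walls round the work are solid. World frame = base frame: x ahead of the robot, y to its left, z up, the work surface at z = 0. Lengths are in m, angles in rad, forces in N, time in s.
With the tool pointing down it reaches from about 0.4 to 0.875 m from the base axis. Payload 19.3 kg.
Tool frame: the origin (TCP) lies at the very end of the fingers, on their centre line; the grasp point (between the pads) lies 19 mm behind it; z points along the fingers, y is the line along which they close (so a half turn about z gives the same grasp; the last joint's range is limited). The gripper opens to 85 mm and grips with 20 to 120 N. Pads are 22 mm wide; open, the fingers measure 114 mm over their backs; the gripper's body (76 mm by 85 mm) begins 54 mm behind the grasp point. The pads swing forward as they close: fully open they stand 13 mm farther back than shut.
Start: joints at [1.21, 0.521, -0.036, 1.599, 0.021, 1.021, -0.113], TCP at [0.179, -0.599, 0.231] pointing down, gripper open.
Joint ranges: [-2.91, 2.91], [-0.3, 2.13], [-1.5, 1.42], [0.17, 2.43], [-1.26, 4.41], [0.16, 1.93], [-2.52, 2.52]. Speed limits (rad/s): [1.89, 1.89, 2.39, 2.39, 3.01, 3.01, 3.01].

INTERFACE

Orientations are given as [roll, pitch, yaw] about the fixed x, y, z axes, in that order (R = Rz(yaw) Ry(pitch) Rx(roll)).
In Python, from workcell import bot, grab_frame, calibration, job gives the robot as it stands.
- The arm moves only by the shell command python3 -m creep 'ROWS' [FORCE]. ROWS is a JSON list of rows, 1 to 5 of them, each of 7 numbers: the finger opening in m, then dx, dy, dz in m, then a rotation vector rx, ry, rz in rad; each row is the pose to reach, as a shift and turn from the pose commanded when the command began, along the tool's axes at that moment; what a row does not reach only later rows make up. A row lasts 1/8 s, in which the tool goes at most 0.0625 m and 0.188 rad, less where a joint would pass 70% of its speed; a pose out of reach is approached as far as the arm can. The fingers move at their own pace and stop on an object; FORCE is the grip in N (left out, the last holds). Time passes only in rows, so rows that do not move let the fingers close. It prints the time, the measured TCP pose, the force, the opening and the grip force at its end.
- bot.observe(): the state, without advancing time (a new reading comes with each control period).
- grab_frame(name): name is "side" or "top" or "wrist"; returns (picture, depth): 400x640x3 uint8, blue, green, red; 400x640 float32, m along the optical axis (not along the pixel's ray), 0 where there is no reading.
- calibration(name): a dict with "vfov" (degrees; the focal length in pixels is half the picture's height over the tangent of half this angle, whatever the lens; pixels are square), "cx", "cy" (the principal point, pixels), "eye" and "attitude" of the camera in the world. Camera axes: x right, y down, z forward; pixel columns grow to the right and rows downward; lengths in m; the calibration is good to about 2 mm. A picture is of the moment at which its call begins: read the wrist's pose just before it. calibration takes no time and is no camera call; for the wrist camera it gives the pose at the moment of the call.
- job.job_done(): hands the job in; it is judged then, once.
The state is a dict: "clock": time; "qpos": joint angles; "qd": joint speeds; "joint_efforts": joint torques, N m; "position": TCP position; "tool_rot": TCP orientation; "force": force on the tool from outside, world axes, zero at the start; "moment": the same for the moment, N m; "grip_width": finger opening in m; "finger_force": force on a finger pad.
Only numpy, scipy, OpenCV 4.12 (cv2) and the standard library are available. Lean on these libraries where they do the work, as an engineer would, in place of code of your own. Each camera call takes 0.05 s, during which the arm holds its last target. There are 200 camera calls.

TASK

Make the cabochon press ready for the next piece of glass: first twist the black knock-out knob on the press clockwise all the way to its stop and let it go, so that it springs back and the ejector pin drops home. Then take the brass upper half off the graphite pad by its wooden grip and carry it across, clear of the drawer box and leaving the two jars and the rod scorer where they stand, until it hovers level above the press, its two holes lined up over the two guide pins (either way round) and its underside about one centimetre above their tips, without ever touching the press with it. The job ends while you hold it there, still and ready to come straight down: neither let go nor lower it onto the pins.

Things in the scene. Friction and masses are not known exactly. Their poses are not given: they have to be found in the camera images.
- press: Lower half of the press, fixed: steel base plate 100 x 240 mm, its top 16 mm above the table. Origin: centre of its underside; z up, long side along y. Brass die block 70 x 112 mm, top at z = 38 mm, centred at y = +45 mm; knob housing (radius 27 mm, top at 30 mm) at y = -78 mm. Two steel pins, 9 mm thick, bullet-nosed, stand 40 mm out of the block at y = +5 and +85 mm; tips at z = 78 mm.
- pin_a (a point): Tip of the guide pin nearer the knob, 78 mm above the table; axes as the press.
- pin_b (a point): Tip of the guide pin farther from the knob, 80 mm from pin_a; axes as the press.
- die_centre (a point): Point midway between the two pin tips, 78 mm above the table, over the middle of the cavity; axes as the press (y runs from pin_a to pin_b).
- knob_grip (a point): Centre of the knob's black grip bar, on the vertical turning axis, 50.5 mm above the table. The bar is 46 mm long along this frame's y axis, 14 mm thick along its x axis and stands from 38 to 64 mm above the table on a round disc of radius 17 mm (top at 38 mm); the frame turns with the knob.
- knockout_knob (a joint): Turn of the knock-out knob in rad: 0 at rest, grows clockwise seen from above to a hard stop at 1.20. A spring returns it: about 0.05 Nm at rest, 0.17 Nm at the stop. It drives the small ejector pin in the cavity up 5 mm.
- upper_half: Loose upper half, about 0.55 kg: brass plate 60 x 110 x 12 mm, flat underside, two through holes of 11 mm, 80 mm apart; a wooden grip bar (24 mm thick along x, 72 mm long along y, 22 to 52 mm above the underside) over its middle on two brass posts. Origin: centre of the underside; z up, y along the line of the holes. Its two ends are alike.
- hole_a (a point): Lower mouth of one hole of the upper half (its y = -40 mm), on the underside.
- hole_b (a point): Lower mouth of the other hole (its y = +40 mm), on the underside.
- grip (a point): Centre of the wooden grip bar, 37 mm above the underside; axes as upper_half: grip it across x.
- pad: Dark graphite pad, 165 x 255 x 6 mm, fixed, lying on the table; the upper half lies on it at the start. Origin: centre of its underside.
- drawer_box: White metal box of three small drawers, fixed, between the pad and the press: about 260 mm along world x, 220 mm along world y (drawer grips stick out up to 25 mm further at its +y side), top at z = 186 mm; two thin glass rods and tweezers lie on top up to z = 196 mm. Origin: near the centre of its underside.
- violet_jar: Jar of violet frit with white lid, 50 mm across, 49 mm high, loose, in front of the drawer box; leave it. Origin: centre of its underside.
- brown_jar: Jar of brown frit with white lid, 50 mm across, 49 mm high, loose, in front of the drawer box; leave it. Origin: centre of its underside.
- scorer: White upright rod scorer, 31 x 32 x 70 mm, loose, in front of the drawer box; leave it. Origin: centre of its underside.

How it is judged:
On the way, in this order (a step that is already met when the one before it is completed fails the run):
1. the knock-out knob is turned to its stop (beyond 1.1 of 1.2 rad) (value of joint knockout_knob above 1.1 rad), for 0.1 s.
2. the knob is let go and has sprung back (below 0.06 rad, not touched) (value of joint knockout_knob below 0.06 rad and contact force between the fingers and press below 0.05 N), for 0.2 s.
3. the upper half is in the gripper, lifted at least 30 mm off the pad (height (world z) of upper_half above 0.036 m and contact force between the fingers and upper_half above 2 N), for 0.2 s.
At the end, for the whole second after the job is handed in: The gripper holds the upper half still and level (0.06 rad), underside 3 to 20 mm above the pin tips, each hole within 4 mm of its own pin's axis (either way round; the bullet noses catch that much), not touching the press; the knob is back at rest (below 0.06 rad) (((horizontal distance between hole_a and pin_a below 0.004 m and horizontal distance between hole_b and pin_b below 0.004 m) or (horizontal distance between hole_a and pin_b below 0.004 m and horizontal distance between hole_b and pin_a below 0.004 m)) and z of upper_half in the frame of die_centre between 0.003 and 0.02 m and angle between upper_half's own z axis and vertical below 0.06 rad and linear speed of upper_half below 0.01 m/s and contact force between the fingers and upper_half above 2 N and contact force between upper_half and press below 0.05 N and value of joint knockout_knob below 0.06 rad); the arm keeps its last pose, push and grip.
It fails at once if the upper half knocks against the press (contact force between upper_half and press above 1 N).
It fails at once if the upper half knocks against the drawer box (contact force between upper_half and drawer_box above 1 N).
It fails at once if the violet jar is displaced by more than 20 mm (distance of violet_jar from where it was at the start of the episode above 0.02 m).
It fails at once if the brown jar is displaced by more than 20 mm (distance of brown_jar from where it was at the start of the episode above 0.02 m).
It fails at once if the rod scorer is displaced by more than 20 mm (distance of scorer from where it was at the start of the episode above 0.02 m).
It also fails if it takes over 67 s, if anything falls off the work surface, if the arm or the gripper's body presses on something with over 40 N, if the wrist force passes 120 N, or if a joint passes its speed limit or range.

## Working session

There is one attempt and no reset: what is moved stays moved. The work goes in short steps, Python scripts to look and compute and a shell command to move; the robot and the scene stay as the last step left them, time stands still between calls to the robot, and variables do not carry over. Pictures are saved under pics/ and viewed, at most 10 in all, crops included, and the job is handed in when it is done.

```bash
mkdir -p pics
python3 - <<'E'
from workcell import bot, grab_frame, calibration
import cv2,numpy as np
s=bot.observe(); print(s)
for n in("top","side"):
    p,d=grab_frame(n); cv2.imwrite(f"pics/{n}0.png",p); np.save(f"{n}0.npy",d); print(n,calibration(n))
E
```

```text
{'clock': 0.0, 'qpos': array([ 1.20977319,  0.52201729, -0.03628931,  1.59999264,  0.02118246,
        1.02112681, -0.11279105]), 'qd': array([-0.00048513, -0.00054801, -0.00014956, -0.00094726, -0.00039963,
       -0.00034789, -0.00098892]), 'joint_efforts': array([-3.83016828e-03, -9.27111053e+01,  1.97842620e+00, -3.69944143e+01,
        1.76056096e-02,  8.12931452e-03, -2.45136357e-05]), 'position': array([ 0.17906252, -0.59844406,  0.23072963]), 'tool_rot': array([-3.14043626e+00,  8.77803792e-05,  2.90779678e-01]), 'force': array([-0.75255514, -0.03172174,  0.58909717]), 'moment': array([ 0.02311496, -0.01042641, -0.01542457]), 'finger_force': 0.0, 'grip_width': 0.08554519860762858}
top {'vfov': 51.53211162592605, 'cx': 316.19746039834786, 'cy': 197.56926525894215, 'eye': array([0.29171034, 0.00810051, 1.20614596]), 'attitude': array([-2.95679952e+00,  5.16716745e-04, -1.56706021e+00])}
side {'vfov': 42.92242906385322, 'cx': 308.7934301366423, 'cy': 200.25265640327626, 'eye': array([0.28329746, 0.79278133, 1.15779615]), 'attitude': array([-2.50324541, -0.00427051, -2.8511443 ])}
```

View pics/top0.png

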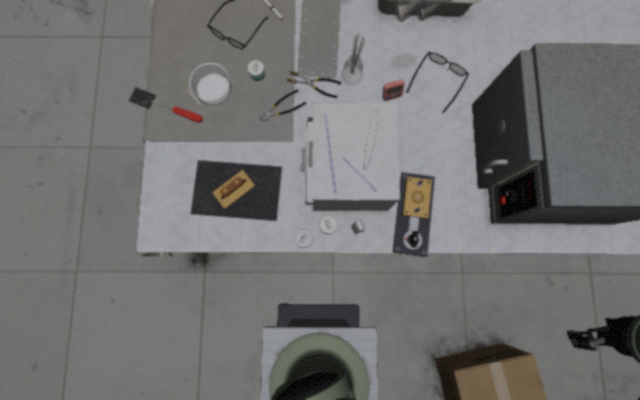

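View pics/side0.png

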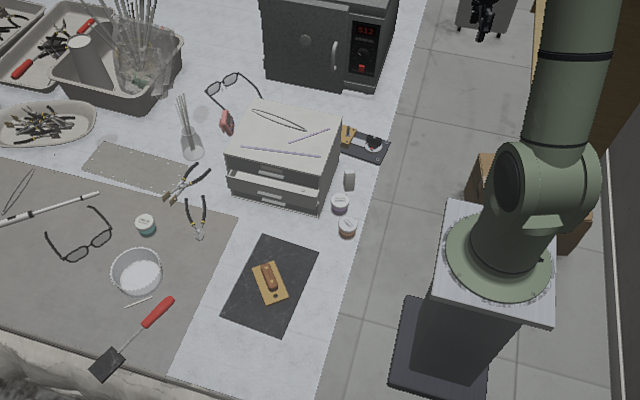

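The top view shows the press at about (414,213), with its knob at (411,239) and die block at (418,197). The upper half is at (233,188) on the pad (236,190), the drawer box at (352,155), and the jars and scorer at (304,238), (328,225) and (358,227). The side view agrees.

```bash
cat > h.py <<'E'
import numpy as np,cv2
from scipy.spatial.transform import Rotation as R
from workcell import bot,grab_frame,calibration
def cam(c): return 200/np.tan(np.radians(c["vfov"]/2)),R.from_euler("xyz",c["attitude"]).as_matrix()
def plane(c,uv,z):
    f,M=cam(c); uv=np.atleast_2d(uv).astype(float)
    r=np.c_[(uv[:,0]-c["cx"])/f,(uv[:,1]-c["cy"])/f,np.ones(len(uv))]@M.T
    return c["eye"]+r*((z-c["eye"][2])/r[:,2])[:,None]
def cloud(c,d):
    f,M=cam(c); v,u=np.mgrid[0:400,0:640]
    return np.stack([(u-c["cx"])/f*d,(v-c["cy"])/f*d,d],-1)@M.T+c["eye"]
def shot(n,name):
    c=calibration(n); p,d=grab_frame(n); cv2.imwrite(f"pics/{name}.png",p); np.save(name+".npy",d); return c,p,d
def totool(goal,yaw=None):
    s=bot.observe(); T=R.from_euler("xyz",s["tool_rot"])
    print("tool shift",T.inv().apply(np.array(goal)-s["position"]).round(4))
    if yaw is not None: print("rotvec",(T.inv()*R.from_euler("xyz",[np.pi,0,yaw])).as_rotvec().round(4))
E
python3 - <<'E'
from h import *
c=calibration("top"); p=cv2.imread("pics/top0.png"); d=np.load("top0.npy")
P=cloud(c,d); h=cv2.cvtColor(p,cv2.COLOR_BGR2HSV)
def blob(m,z,name):
    n,l,st,ce=cv2.connectedComponentsWithStats(m.astype(np.uint8)*255)
    for i in range(1,n):
        if st[i,4]>60:
            k=cv2.minAreaRect(np.argwhere(l==i)[:,::-1].astype(np.float32))
            b=plane(c,cv2.boxPoints(k),z); e=b[1]-b[0]; g=b[2]-b[1]
            L=e if np.linalg.norm(e)>np.linalg.norm(g) else g
            print(name,st[i],b.mean(0).round(3),np.linalg.norm(e).round(3),np.linalg.norm(g).round(3),"ang",np.degrees(np.arctan2(L[1],L[0])).round(1),"zmed",np.median(P[l==i][:,2]).round(3))
br=(h[...,0]>10)&(h[...,0]<28)&(h[...,1]>90)&(h[...,2]>60)
blob(br&(np.arange(640)[None]<290),.018,"upper"); blob(br&(np.arange(640)[None]>390)&(np.arange(640)[None]<445)&(np.arange(400)[:,None]<240),.038,"die")
dk=(h[...,2]<95); s=np.zeros_like(dk); s[150:225,185:290]=1; blob(dk&s,.006,"pad")
s[:]=0; s[168:262,390:440]=1; blob((p.max(2)<120)&s,.016,"press")
for n,u in dict(j1=(304,238),j2=(328,225),sc=(358,227),box=(352,155),knob=(411,240)).items(): print(n,P[u[1],u[0]].round(3))
E
```

```text
upper [212 170  43  39 835] [0.539 0.252 0.018] 0.115 0.066 ang -51.4 zmed 0.018
die [403 177  29  42 920] [ 0.512 -0.279  0.038] 0.116 0.074 ang -8.2 zmed 0.036
pad [ 191  161   91   59 3774] [0.539 0.247 0.006] 0.163 0.26 ang -94.5 zmed 0.006
pad [221 179  25  20  81] [0.542 0.255 0.006] 0.086 0.011 ang -51.5 zmed 0.049
press [ 390  172   50   90 2143] [ 0.462 -0.276  0.016] 0.26 0.145 ang -1.7 zmed 0.015
j1 [0.393 0.043 0.047]
j2 [ 0.43  -0.024  0.05 ]
sc [ 0.423 -0.106  0.066]
box [ 0.594 -0.082  0.185]
knob [ 0.389 -0.257  0.041]
```

```bash
python3 -c "
from h import *
totool([.39,-.262,.231],-.14); c=calibration('wrist'); s=bot.observe(); print(R.from_euler('xyz',s['tool_rot']).inv().apply(c['eye']-s['position']),c['vfov'],(R.from_euler('xyz',s['tool_rot']).inv()*R.from_euler('xyz',c['attitude'])).as_euler('xyz'))"
```

```text
tool shift [ 0.2985 -0.2619  0.    ]
rotvec [-1.000e-03  3.000e-04  4.308e-01]
[ 0.06584668 -0.00070654 -0.14239643] 60.2811909081312 [-2.62576771e-01 -7.87887925e-04  1.57063431e+00]
```

```bash
python3 -m creep '[[0.085,0.045,-0.04,0,0,0,0.08],[0.085,0.09,-0.08,0,0,0,0.16],[0.085,0.135,-0.12,0,0,0,0.24],[0.085,0.18,-0.16,0,0,0,0.32],[0.085,0.225,-0.2,0,0,0,0.43]]'; python3 -c "
from h import *
totool([.36,-.262,.25],-.14);shot('wrist','w1')"
```

```text
clock: 0.72
position: [0.3381, -0.3409, 0.2312]
tool_rot: [-3.142, -0.0, -0.142]
force: [1.7, -1.0, -0.2]
grip_width: 0.0849
finger_force: 0.0
tool shift [ 0.0105 -0.0812 -0.0187]
rotvec [-0.0001 -0.     -0.0025]
```

View pics/w1.png

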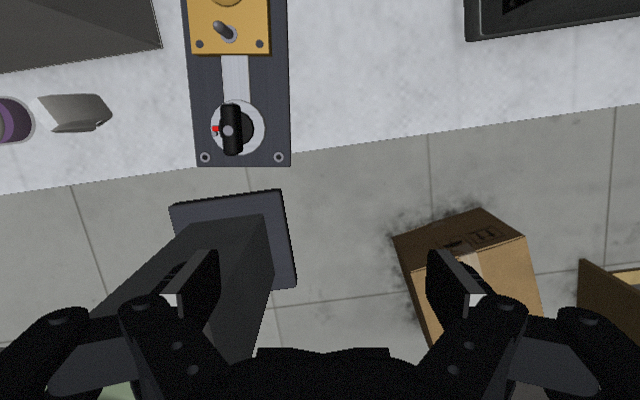

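The wrist view shows the knob with its bar at (232,129), nearly upright in the image. The pins are near (225,30) and the base plate's front edge is at row 166.

```bash
python3 -m creep '[[0.085,0.015,-0.04,0,0,0,0],[0.085,0.03,-0.084,0,0,0,0],[0.085,0.03,-0.084,0,0,0,0],[0.085,0.03,-0.084,0,0,0,0]]'
cat > m.py <<'E'
from h import *
def press(name):
    c,p,d=shot("wrist",name); P=cloud(c,d); X=P[...,:2]
    near=(d>0)&(np.linalg.norm(X-[.39,-.261],axis=-1)<.04)
    m=near&(P[...,2]>.057)&(P[...,2]<.07)
    q=X[m]; (a,b),(w,h),_=r=cv2.minAreaRect(q.astype(np.float32)); bp=cv2.boxPoints(r); e=bp[1]-bp[0]; g=bp[2]-bp[1]; L=e if np.linalg.norm(e)>np.linalg.norm(g) else g
    print("bar",m.sum(),np.round([a,b],4),"size",np.round([w,h],4),"yaw",np.arctan2(L[1],L[0]).round(3),"z",np.median(P[m][:,2]).round(4))
    hs=cv2.cvtColor(p,cv2.COLOR_BGR2HSV)
    br=(hs[...,0]>10)&(hs[...,0]<28)&(hs[...,1]>90)&(abs(P[...,2]-.038)<.012)&(np.linalg.norm(X-[.512,-.279],axis=-1)<.09)
    (a,b),(w,h),_=r=cv2.minAreaRect(np.argwhere(br)[:,::-1].astype(np.float32)); B=plane(c,cv2.boxPoints(r),.038); print("die",B.mean(0).round(4),np.linalg.norm(B[1]-B[0]).round(4),np.linalg.norm(B[2]-B[1]).round(4),B[:,:2].round(4).tolist())
    m=(d>0)&(np.linalg.norm(X-[.512,-.279],axis=-1)<.08)&(P[...,2]>.066)&(P[...,2]<.09)
    n,l=cv2.connectedComponents(m.astype(np.uint8))
    for i in range(1,n):
        if (l==i).sum()>8: print("pin",(l==i).sum(),P[l==i].mean(0).round(4),P[l==i][:,2].max().round(4),np.argwhere(l==i).mean(0))
E
python3 -c "
from m import *
press('w2')"
```

```text
clock: 1.27
position: [0.3785, -0.264, 0.2312]
tool_rot: [3.141, 0.0, -0.139]
force: [-0.2, 0.5, 0.3]
grip_width: 0.0852
finger_force: 0.0
bar 726 [ 0.394  -0.2627] size [0.013  0.0455] yaw -0.139 z 0.0633
die [ 0.4957 -0.2774  0.038 ] 0.069 0.0725 [[0.5363, -0.2483], [0.5268, -0.3167], [0.4547, -0.3087], [0.4649, -0.236]]
pin 98 [ 0.4755 -0.2743  0.074 ] 0.0786 [ 64.42857143 319.95918367]
```

View pics/w2.png

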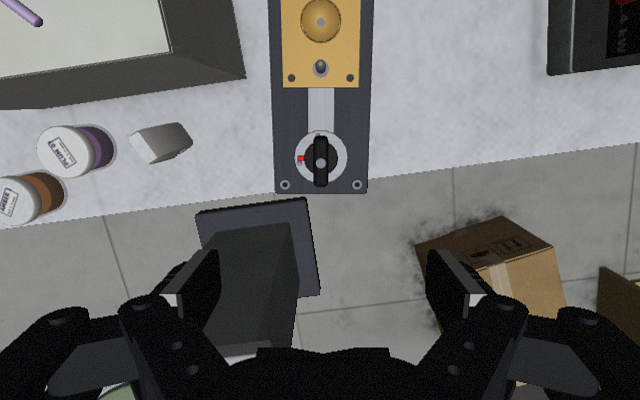

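The knob is centred at (320,159) and pin_a is at (320,64), and the sizes and distances agree (bar 13 x 45.5 mm, 82 mm from knob to pin_a).

```bash
python3 -c "
from h import *
totool([.394,-.2627,.042],-.139);print(bot.observe()['qpos'].round(2))"
```

```text
tool shift [ 0.0154 -0.0039  0.1892]
rotvec [ 0.0002  0.0003 -0.0012]
[ 0.54  0.26 -0.07  2.01  0.03  0.87 -1.26]
```

```bash
R='[[0.05,0,0,0,0,0,-0.18],[0.05,0,0,0,0,0,-0.36],[0.05,0,0,0,0,0,-0.54],[0.05,0,0,0,0,0,-0.72],[0.05,0,0,0,0,0,-0.9]]'
python3 -m creep '[[0.05,0.015,-0.004,0,0,0,-0.18],[0.05,0.015,-0.004,0,0,0,-0.36],[0.05,0.015,-0.004,0,0,0,-0.54],[0.05,0.015,-0.004,0,0,0,-0.72],[0.05,0.015,-0.004,0,0,0,-0.9]]' >/dev/null
python3 -m creep '[[0.05,0,0,0,0,0,-0.18],[0.05,0,0,0,0,0,-0.36],[0.05,0,0,0,0,0,-0.54],[0.05,0,0,0,0,0,-0.72],[0.05,0,0,0,0,0,-0.9]]' >/dev/null
python3 -m creep '[[0.05,0,0,0,0,0,-0.18],[0.05,0,0,0,0,0,-0.36],[0.05,0,0,0,0,0,-0.54],[0.05,0,0,0,0,0,-0.72],[0.05,0,0,0,0,0,-0.9]]' >/dev/null
python3 -m creep '[[0.05,0,0,0,0,0,-0.18],[0.05,0,0,0,0,0,-0.36],[0.05,0,0,0,0,0,-0.44],[0.05,0,0,0,0,0,-0.44]]'
python3 -c "
from h import *
totool([.394,-.2627,.042],3.0026);print(bot.observe()['qpos'].round(2))"
```

```text
clock: 3.7
position: [0.3936, -0.2627, 0.2311]
tool_rot: [3.141, -0.0, 2.998]
force: [-0.3, -0.0, -0.3]
grip_width: 0.0503
finger_force: 0.0
tool shift [-0.0005  0.      0.1891]
rotvec [ 0.0002 -0.0003 -0.0043]
[ 1.02  0.35 -0.7   1.96  0.27  0.93  1.62]
```

```bash
python3 -m creep '[[0.05,0,0,0.06,0,0,0],[0.05,0,0,0.11,0,0,0],[0.05,0,0,0.15,0,0,0],[0.05,0,0,0.175,0,0,0],[0.05,0,0,0.189,0,0,0]]' 40
python3 -m creep '[[0.05,0,0,0,0,0,0],[0.0,0,0,0,0,0,0],[0,0,0,0,0,0,0],[0,0,0,0,0,0,0],[0,0,0,0,0,0,0]]' 40
python3 -m creep '[[0,0,0,0,0,0,0],[0,0,0,0,0,0,0]]' 40
python3 -c "
from h import *
s=bot.observe();print(s['qpos'].round(2),s['moment'],s['force'])"
```

```text
clock: 4.32
position: [0.3936, -0.2619, 0.0411]
tool_rot: [3.141, -0.001, 2.998]
force: [0.6, 0.1, -0.6]
grip_width: 0.0503
finger_force: 0.0
clock: 4.95
position: [0.3943, -0.2637, 0.0434]
tool_rot: [-3.139, 0.001, 2.999]
force: [-2.3, -9.2, 9.0]
grip_width: 0.013
finger_force: 40.7
clock: 5.2
position: [0.3944, -0.2638, 0.0435]
tool_rot: [-3.139, 0.002, 2.999]
force: [-2.2, -9.0, 9.3]
grip_width: 0.013
finger_force: 40.7
[ 0.83  0.64 -0.49  2.11  0.59  0.53  1.33] [-2.01143535  0.55110617  0.04969706] [-2.21063206 -9.02463726  9.28128211]
```

```bash
python3 -m creep '[[0,0,-0.0015,-0.002,0,0,0],[0,0,-0.0015,-0.002,0,0,0]]'
python3 -m creep '[[0,0,0,0,0,0,0.14],[0,0,0,0,0,0,0.28],[0,0,0,0,0,0,0.42],[0,0,0,0,0,0,0.56],[0,0,0,0,0,0,0.7]]'
python3 -c "
from h import *
s=bot.observe();print(s['qpos'].round(2),s['moment'],s['force'])"
```

```text
clock: 5.45
position: [0.394, -0.264, 0.0442]
tool_rot: [-3.141, 0.001, 3.0]
force: [6.1, -6.4, -25.6]
grip_width: 0.0131
finger_force: 42.4
clock: 6.08
position: [0.3939, -0.2641, 0.0442]
tool_rot: [3.142, 0.001, 2.295]
force: [4.7, -7.7, -27.5]
grip_width: 0.0128
finger_force: 42.2
[ 0.7   0.61 -0.31  2.11  0.4   0.47  0.81] [-1.75679996 -0.87338116  0.13096903] [  4.70375682  -7.71022004 -27.54196459]
```

```bash
python3 -m creep '[[0,0,0,0.001,0,0,0.14],[0,0,0,0.001,0,0,0.28],[0,0,0,0.001,0,0,0.42],[0,0,0,0.001,0,0,0.48],[0,0,0,0.001,0,0,0.48]]'
python3 -c "
from h import *
s=bot.observe();print(s['moment'],s['force'])"
python3 -m creep '[[0,0,0,0,0,0,0.02],[0,0,0,0,0,0,0.02],[0,0,0,0,0,0,0.04],[0,0,0,0,0,0,0.04],[0,0,0,0,0,0,0.04]]'
python3 -c "
from h import *
s=bot.observe();print(s['moment'],s['force'])
shot('top','t2')"
```

```text
clock: 6.7
position: [0.394, -0.2642, 0.044]
tool_rot: [3.141, 0.001, 1.819]
force: [-2.1, -5.9, -0.6]
grip_width: 0.013
finger_force: 45.9
[-1.18375586  0.54523145  0.19731385] [-2.09312241 -5.92992385 -0.58026565]
clock: 7.32
position: [0.3939, -0.2642, 0.044]
tool_rot: [3.141, 0.001, 1.78]
force: [-2.8, -6.3, 0.8]
grip_width: 0.0127
finger_force: 46.6
[-1.25227266  0.55814391  0.59201928] [-2.84644691 -6.33293201  0.76863638]
```

The turning moment jumped from 0.20 to 0.59 Nm at 1.22 rad, so the knob is on its stop. Next I release it.

```bash
python3 -m creep '[[0.07,0,0,0,0,0,-0.02],[0.07,0,0,0,0,0,-0.02],[0.07,0,0,0,0,0,-0.02],[0.07,0,0,0,0,0,-0.02],[0.07,0,0,0,0,0,-0.02]]'
python3 -m creep '[[0.07,0,0,-0.04,0,0,0],[0.07,0,0,-0.09,0,0,0],[0.07,0,0,-0.15,0,0,0],[0.085,0,0,-0.21,0,0,0],[0.085,0,0,-0.25,0,0,0]]'
python3 -c "
from m import *
press('w3');s=bot.observe();print(s['qpos'].round(2),s['clock'])
totool([.539,.252,.25],2.245)"
```

```text
clock: 8.0
position: [0.394, -0.2631, 0.0433]
tool_rot: [-3.142, -0.0, 1.801]
force: [0.1, -0.5, -0.6]
grip_width: 0.0699
finger_force: 0.0
clock: 8.62
position: [0.3941, -0.2632, 0.2961]
tool_rot: [3.14, 0.002, 1.801]
force: [0.2, -0.9, -1.4]
grip_width: 0.0848
finger_force: 0.0
bar 506 [ 0.3934 -0.2627] size [0.0144 0.0456] yaw -0.142 z 0.0631
die [ 0.5151 -0.2796  0.038 ] 0.0703 0.1163 [[0.4527, -0.3059], [0.4599, -0.2359], [0.575, -0.2519], [0.5727, -0.3245]]
pin 55 [ 0.4744 -0.2731  0.0734] 0.0782 [194.30909091 391.4       ]
pin 63 [ 0.553  -0.2843  0.0729] 0.0783 [219.11111111 456.14285714]
[ 0.71  0.21 -0.3   1.88  0.07  1.05  0.62] 8.675
tool shift [0.4698 0.2571 0.049 ]
rotvec [ 0.0039  0.006  -0.4443]
```

```bash
python3 -m creep '[[0.085,0.05,0.027,0,0,0,-0.05],[0.085,0.1,0.054,0,0,0,-0.1],[0.085,0.15,0.081,0,0,0,-0.15],[0.085,0.2,0.108,0,0,0,-0.2],[0.085,0.25,0.135,0,0,0,-0.25]]'
python3 -c "
from h import *
totool([.539,.252,.25],2.245)"
```

```text
clock: 9.3
position: [0.4685, 0.0128, 0.2934]
tool_rot: [3.141, 0.0, 2.052]
force: [0.6, -0.8, 0.0]
grip_width: 0.085
finger_force: 0.0
tool shift [0.1794 0.1732 0.0433]
rotvec [ 1.000e-04  3.000e-04 -1.927e-01]
```

```bash
python3 -m creep '[[0.085,0.04,0.04,0,0,0,-0.05],[0.085,0.08,0.08,0,0,0,-0.1],[0.085,0.12,0.12,0,0,0,-0.15],[0.085,0.16,0.16,0.02,0,0,-0.193],[0.085,0.179,0.173,0.043,0,0,-0.193]]'
python3 -m creep '[[0.085,0,0,0,0,0,0],[0.085,0,0,0,0,0,0]]'
cat > u.py <<'E'
from h import *
def upper(name):
    c,p,d=shot("wrist",name); P=cloud(c,d); X=P[...,:2]
    m=(d>0)&(np.linalg.norm(X-[.539,.252],axis=-1)<.06)
    def rect(m,t,z):
        r=cv2.minAreaRect(np.argwhere(m)[:,::-1].astype(np.float32)); B=plane(c,cv2.boxPoints(r),z)[:,:2]
        e=B[1]-B[0]; g=B[2]-B[1]; L=e if np.linalg.norm(e)>np.linalg.norm(g) else g
        print(t,m.sum(),B.mean(0).round(4),np.linalg.norm(e).round(4),np.linalg.norm(g).round(4),"yaw",np.arctan2(L[1],L[0]).round(3),"z",np.median(P[m][:,2]).round(4))
    rect(m&(P[...,2]>.05)&(P[...,2]<.065),"bar",.058)
    n,l,st,_=cv2.connectedComponentsWithStats((m&(P[...,2]>.012)&(P[...,2]<.03)).astype(np.uint8))
    rect((m&(P[...,2]>.012)&(P[...,2]<.065)&(np.linalg.norm(X-[.539,.252],axis=-1)<.075)),"plate",.018)
E
python3 -c "
from u import *
upper('w4');totool([.539,.252,.25],2.245)"
```

```text
clock: 9.93
position: [0.5391, 0.253, 0.2493]
tool_rot: [3.141, -0.001, 2.247]
force: [-0.3, -1.3, -0.3]
grip_width: 0.0846
finger_force: 0.0
clock: 10.18
position: [0.5394, 0.2488, 0.2507]
tool_rot: [-3.141, 0.0, 2.243]
force: [-0.3, -0.6, 0.5]
grip_width: 0.0852
finger_force: 0.0
bar 1627 [0.5405 0.2545] 0.0221 0.07 yaw -0.887 z 0.0574
plate 5306 [0.5412 0.2535] 0.0593 0.1098 yaw -0.875 z 0.0186
tool shift [0.003  0.0016 0.001 ]
rotvec [ 0.0006  0.0007 -0.0025]
```

View pics/w4.png

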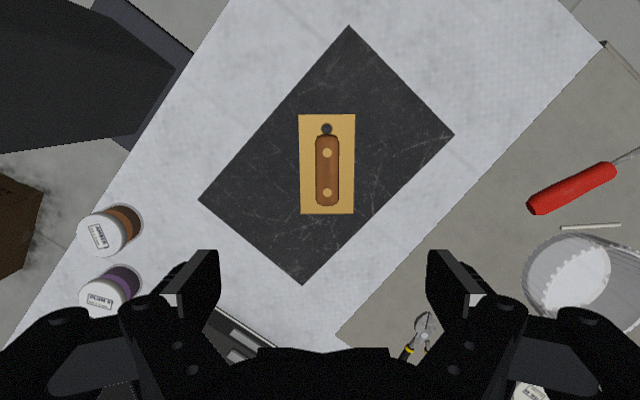

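The upper half lies square in the view: bar at (327,170), plate (300–354, 114–213), one hole visible at (326,129). The jars are well clear.

```bash
python3 -c "
from h import *
totool([.541,.254,.028],2.257)"
```

```text
tool shift [0.0035 0.0043 0.223 ]
rotvec [ 0.0006  0.0007 -0.0145]
```

```bash
python3 -m creep '[[0.075,0.003,0.004,0.06,0,0,-0.014],[0.075,0.003,0.004,0.12,0,0,-0.014],[0.075,0.003,0.004,0.17,0,0,-0.014],[0.075,0.003,0.004,0.205,0,0,-0.014],[0.075,0.003,0.004,0.223,0,0,-0.014]]' 30
python3 -m creep '[[0.075,0,0,0,0,0,0],[0.02,0,0,0,0,0,0],[0.01,0,0,0,0,0,0],[0,0,0,0,0,0,0],[0,0,0,0,0,0,0]]' 30
python3 -m creep '[[0,0,0,0,0,0,0],[0,0,0,0,0,0,0],[0,0,0,0,0,0,0]]' 80
```

```text
clock: 10.85
position: [0.5407, 0.2533, 0.0265]
tool_rot: [-3.141, 0.0, 2.256]
force: [0.1, -0.0, 0.0]
grip_width: 0.0749
finger_force: 0.0
clock: 11.48
position: [0.541, 0.2545, 0.0282]
tool_rot: [3.14, 0.001, 2.258]
force: [-0.9, -1.4, 7.8]
grip_width: 0.0239
finger_force: 30.2
clock: 11.85
position: [0.541, 0.2546, 0.0283]
tool_rot: [3.14, 0.001, 2.258]
force: [-1.2, -3.2, 10.7]
grip_width: 0.0228
finger_force: 78.8
```

```bash
python3 -m creep '[[0,0,0,-0.02,0,0,0],[0,0,0,-0.05,0,0,0],[0,0,0,-0.08,0,0,0],[0,0,0,-0.12,0,0,0],[0,0,0,-0.16,0,0,0]]'
python3 -m creep '[[0,0,0,-0.04,0,0,0],[0,0,0,-0.08,0,0,0],[0,0,0,-0.1,0,0,0],[0,0,0,-0.1,0,0,0]]'
python3 -c "
from h import *
c,p,d=shot('wrist','w5'); P=cloud(c,d); s=bot.observe(); T=R.from_euler('xyz',s['tool_rot'])
Q=T.inv().apply((P-s['position']).reshape(-1,3)).reshape(P.shape)
m=(d>0)&(abs(Q[...,1])<.045)&(abs(Q[...,0])<.09)&(Q[...,2]>0)&(Q[...,2]<.03)
h=cv2.cvtColor(p,cv2.COLOR_BGR2HSV)
m&=(h[...,1]>80)
q=Q[m]; print(m.sum(),q.min(0),q.max(0),np.median(q,0))
A=np.c_[q[:,:2],np.ones(len(q))]; print('plane',np.linalg.lstsq(A,q[:,2],rcond=None)[0])
print('rect',cv2.minAreaRect(q[:,:2].astype(np.float32)))
print(s['position'],s['moment'],s['force'],s['qpos'].round(2)); totool([.515,-.2797,.3],3.0)"
```

```text
clock: 12.48
position: [0.5401, 0.2543, 0.1896]
tool_rot: [3.141, -0.0, 2.258]
force: [0.3, 0.7, -4.0]
grip_width: 0.0228
finger_force: 79.1
clock: 12.98
position: [0.5406, 0.2546, 0.2893]
tool_rot: [3.139, 0.001, 2.258]
force: [-2.0, 0.1, -5.6]
grip_width: 0.0227
finger_force: 79.6
11144 [-0.05521778 -0.0290374   0.005685  ] [0.05409777 0.03134514 0.02032625] [0.03493988 0.00084332 0.00870689]
plane [ 0.00448656 -0.00094407  0.00870287]
rect ((-0.0006218813359737396, 0.0010440777987241745), (0.10932178795337677, 0.060284800827503204), 0.20822368562221527)
[0.54022182 0.2543054  0.28777948] [-0.05297502  0.04336477 -0.07803368] [ 0.32485666 -0.21220017 -6.00001718] [-0.11  0.48 -0.62  1.59  0.3   1.17 -0.11]
tool shift [-0.3968 -0.3582 -0.0123]
rotvec [ 4.000e-04  5.000e-04 -7.421e-01]
```

View pics/w5.png

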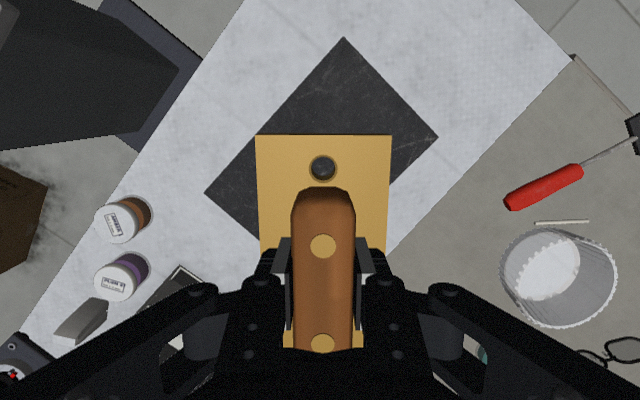

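The plate is held level and centred to within 1 mm, with its hole visible at (322,168). I carry it over the box and stop slightly past the press so the wrist camera can see the pins.

```bash
python3 -c "
from h import *
totool([.6,-.28,.3],3.0)"
```

```text
tool shift [-0.451  -0.2927 -0.0122]
rotvec [ 4.000e-04  5.000e-04 -7.421e-01]
```

```bash
python3 -m creep '[[0,-0.03,-0.02,-0.006,0,0,-0.05],[0,-0.075,-0.05,-0.012,0,0,-0.12],[0,-0.12,-0.08,-0.012,0,0,-0.2],[0,-0.165,-0.107,-0.012,0,0,-0.28],[0,-0.21,-0.137,-0.012,0,0,-0.36]]'
python3 -c "
from h import *
totool([.6,-.28,.3],3.0)"
```

```text
clock: 13.65
position: [0.5671, 0.0035, 0.2982]
tool_rot: [-3.141, -0.002, 2.621]
force: [0.9, -0.4, -4.5]
grip_width: 0.0228
finger_force: 79.6
tool shift [-0.1695 -0.2295 -0.0019]
rotvec [-0.0005 -0.0016 -0.3792]
```

```bash
python3 -m creep '[[0,-0.035,-0.045,0,0,0,-0.08],[0,-0.07,-0.09,0,0,0,-0.16],[0,-0.105,-0.14,0,0,0,-0.24],[0,-0.14,-0.19,0,0,0,-0.31],[0,-0.165,-0.22,0,0,0,-0.38]]'
python3 -m creep '[[0,0,0,0,0,0,0],[0,0,0,0,0,0,0],[0,0,0,0,0,0,0]]'
python3 -c "
from m import *
press('w6');totool([.515,-.2797,.3],3.0)"
```

```text
clock: 14.28
position: [0.5994, -0.2712, 0.2976]
tool_rot: [-3.141, -0.002, 2.998]
force: [0.7, 1.0, -4.7]
grip_width: 0.0226
finger_force: 79.6
clock: 14.65
position: [0.6006, -0.2666, 0.2991]
tool_rot: [3.141, -0.001, 2.999]
force: [-0.0, -0.7, -5.1]
grip_width: 0.0231
finger_force: 79.8
bar 0 [0. 0.] size [0. 0.] yaw 0.0 z nan
die [ 0.5107 -0.2803  0.038 ] 0.0689 0.1018 [[0.4555, -0.3063], [0.4653, -0.2381], [0.5662, -0.252], [0.5557, -0.325]]
pin 69 [ 0.4767 -0.2743  0.0739] 0.0789 [ 46.89855072 296.05797101]
pin 54 [ 0.5544 -0.2852  0.0741] 0.0789 [127.7962963 297.7962963]
tool shift [ 0.0829 -0.025  -0.0007]
rotvec [ 0.0001 -0.0002 -0.0009]
  return _methods._mean(a, axis=axis, dtype=dtype,
  ret = ret.dtype.type(ret / rcount)
```

View pics/w6.png

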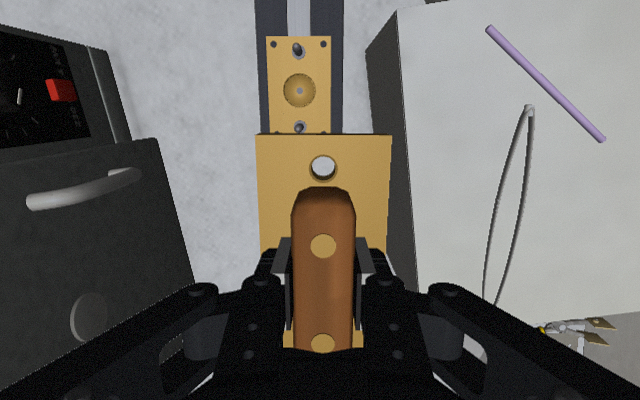

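The pins at (297,47) and (298,128) put the die centre at (0.5155, -0.2798), which agrees with the earlier values. Next I move over it.

```bash
python3 -m creep '[[0,0.03,-0.009,0,0,0,0],[0,0.06,-0.018,0,0,0,0],[0,0.0835,-0.026,0,0,0,0],[0,0.0835,-0.026,0,0,0,0],[0,0.0835,-0.026,0,0,0,0]]'
python3 -m creep '[[0,0,0,0.03,0,0,0],[0,0,0,0.06,0,0,0],[0,0,0,0.09,0,0,0],[0,0,0,0.09,0,0,0],[0,0,0,0.09,0,0,0]]'
python3 -c "
from h import *
totool([.5148,-.2805,.109],3.001)"
```

```text
clock: 15.32
position: [0.5147, -0.2811, 0.2996]
tool_rot: [-3.141, 0.001, 2.998]
force: [0.9, 1.0, -4.6]
grip_width: 0.0228
finger_force: 79.9
clock: 15.95
position: [0.5151, -0.2813, 0.2104]
tool_rot: [-3.142, 0.001, 2.998]
force: [-0.3, -0.1, -4.6]
grip_width: 0.0232
finger_force: 79.6
tool shift [0.0006 0.0008 0.1014]
rotvec [-0.      0.0013 -0.0026]
```

```bash
python3 -m creep '[[0,0,0.0008,0.03,0,0,0],[0,0,0.0008,0.055,0,0,0],[0,0,0.0008,0.078,0,0,0],[0,0,0.0008,0.09,0,0,0],[0,0,0.0008,0.0985,0,0,0]]'
python3 -m creep '[[0,0,0,0,0,0,0],[0,0,0,0,0,0,0],[0,0,0,0,0,0,0],[0,0,0,0,0,0,0]]'
python3 -c "
from h import *
totool([.5148,-.2805,.110],3.001)
c,p,d=shot('wrist','w7'); P=cloud(c,d); s=bot.observe(); T=R.from_euler('xyz',s['tool_rot'])
Q=T.inv().apply((P-s['position']).reshape(-1,3)).reshape(P.shape); h=cv2.cvtColor(p,cv2.COLOR_BGR2HSV)
m=(d>0)&(abs(Q[...,1])<.045)&(abs(Q[...,0])<.09)&(Q[...,2]>0)&(Q[...,2]<.03)&(h[...,1]>80)
print('rect',cv2.minAreaRect(Q[m][:,:2].astype(np.float32)),P[m][:,2].min())
cv2.imwrite('pics/w7c.png',cv2.resize(p[60:260,200:440],None,fx=3,fy=3,interpolation=2))
k,e=shot('side','s7')[1:2][0],0
cv2.imwrite('pics/s7c.png',cv2.resize(k[60:200,280:460],None,fx=4,fy=4,interpolation=2))"
```

```text
clock: 16.58
position: [0.5149, -0.281, 0.1113]
tool_rot: [-3.141, 0.001, 2.998]
force: [0.2, -0.1, -5.3]
grip_width: 0.0228
finger_force: 79.9
clock: 17.08
position: [0.5144, -0.2809, 0.1111]
tool_rot: [-3.141, 0.0, 2.998]
force: [-0.1, -0.5, -4.6]
grip_width: 0.023
finger_force: 79.9
tool shift [-0.0003  0.0004  0.0011]
rotvec [-0.0002  0.0003 -0.0033]
rect ((-0.0012425146996974945, 0.000725187361240387), (0.10927945375442505, 0.06035790592432022), 0.21544581651687622) 0.08757403246216588
```

View pics/w7c.png

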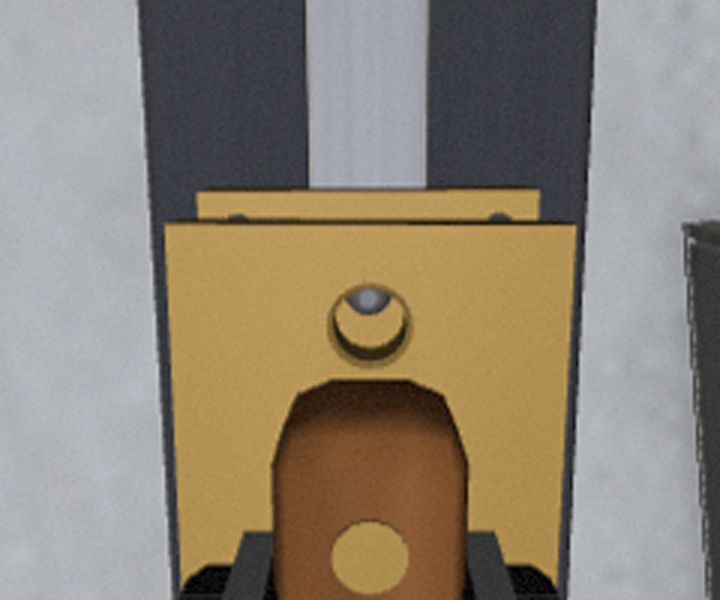

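View pics/s7c.png

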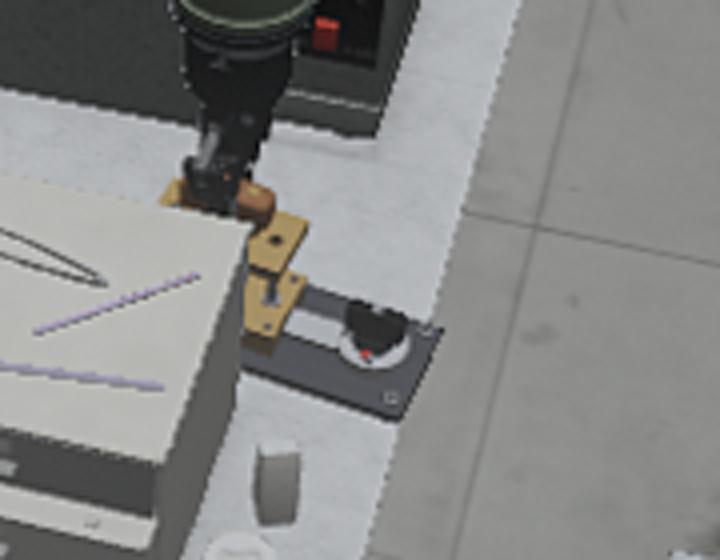

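Through the hole the pin's nose shows at (323,159), directly in line sideways, with the hole's upper mouth at (323,168). The side view shows the plate clear of the pins. I cast both rays to check.

```bash
python3 -c "
from h import *
c=calibration('wrist'); s=bot.observe()
T=R.from_euler('xyz',s['tool_rot'])
zt=s['position'][2]-.0087
h=plane(c,[200+369/3,60+324/3],zt)[0]; p=plane(c,[200+369/3,60+298/3],.077)[0]
print(h,p,T.inv().apply(p-h),T.inv().apply(h-s['position']),s['position'],s['force'])"
```

```text
[ 0.47622585 -0.27426042  0.10226311] [ 0.47620337 -0.27421819  0.077     ] [3.38544140e-05 4.13400008e-05 2.52631030e-02] [0.03870366 0.0010831  0.00869137] [ 0.5143722  -0.2808825   0.11096311] [ 0.15965369 -1.06923436 -5.14734938]
```

Hole and pin line up to within 0.1 mm by this measurement. The underside is about 12 mm above the tips, and the plate is level and still. Handing in.

```bash
python3 -c "
from workcell import job
print(job.job_done())"
```

```text
the job is handed in; nothing more can be done
None
```

I handed the job in at about 17 s with no verdict shown: the knob went to its stop and sprang back, and the upper half is held still and level about 12 mm above the pin tips, with the visible hole measured within 0.1 mm of its pin.

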